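# Feel out the dial lock, open its shackle and hold the lock up

### The job

The brass dial lock lies shut on its hasp and its number is forgotten: turn the dial until the notch clicks and the shackle springs out a little by itself, then pull the shackle fully open while the lock still lies in the hasp. Then lift the lock off the hasp and finish while holding it still in the gripper, level with the dial upward, its underside at least 12 cm above the desk and the shackle still open. Leave the other things on the desk where they are.

Things in the scene. Friction and masses are not known exactly. Their poses are not given: they have to be found in the camera images.
- lock: Dial lock, about 0.3 kg: brass body 70 (x) x 58 (y) x 28 (z) mm lying flat, black dial on top, steel shackle out of its -x side. Origin at the centre of its underside; z up out of the dial face. Lies loose on the hasp with 1.5 mm play, underside 8 mm above the desk. Its long sides (58 mm apart) are clear for fingers within 15 mm of their middle, down to 2 mm above the hasp plate.
- dial_grip (a point): Point on the dial's vertical axis at grip height, 40 mm above the lock's underside, over the centre of the lock body; fixed to the lock, does not turn. The dial is a knurled round black knob 32 mm across, from 31 to 49 mm above the lock's underside, on a graduated skirt 49 mm across.
- dial: The turning dial; origin on its axis at the lock's underside, turns about z. Friction 0.03 N m, stays where left. Its one notch is not marked: it lies 0.5 to 1.3 rad clockwise (from above) of the start. Within about 0.15 rad of it a tooth drops in and the shackle springs out (if only partly, turn up to 0.15 rad more); then the dial is blocked some 0.15 rad past the notch.
- shackle (a joint): How far the shackle has slid out of the lock body along the lock's -x, m: 0 to 0.002 locked, 0.005 to 0.009 after the click, 0.026 fully open (end stop). Locked until the notch is found. Then it slides against light friction and spring (up to about 3 N) and stays where it is left.
- shackle_bow (a point): Middle of the shackle's cross bar, on its axis; moves with it. An 8 mm steel bar bent to a level U, axis 17 mm above the lock's underside; shut, 80 mm from the lock's centre along its -x. Straight legs parallel to the lock's x at y = +-19 mm (46 mm over the outside) end 12 mm short of the cross bar's axis, then curve in. The outer 30 mm of the U stand free above the desk.
- hasp: Fixed hasp: dark steel plate 100 x 100 x 8 mm, origin at the centre of its underside, axes as the lock's. A staple 40 mm high, of 6 mm bar, bridges the shackle leg at y = -19 mm, at x = -40 mm: the lock cannot be lifted until the shackle is open by about 16 mm. Low lips, up to 15 mm above the desk, locate the lock.
- pen: Bystander: white and red pen, 135 mm long, lying near the front edge.
- slide_case: Bystander: grey slide case 35 x 83 x 30 mm, at the left.
- specimen_black: Bystander: black round specimen mount, 30 mm across, 19 mm high, at the right.
- specimen_grey: Bystander: grey round specimen mount, 25 mm across, 14 mm high, at the right.
- eyepiece: Bystander: black eyepiece standing upright, 32 mm across, 46 mm high, at the right rear.
- bronze_tee: Bystander: small bronze tee-shaped casting 32 x 35 x 10 mm, near the front edge.
Things that resemble listed ones, but are neither listed nor needed, are in the scene too. There is more than one size of the lock; the job needs the larger.

How it is judged (in metres and radians):
On the way, in this order (a step that is already met when the one before it is completed fails the run):
1. the notch is found: the shackle has sprung out by more than 4 mm, with the lock lying in the hasp (value of joint shackle above 0.004 m and height (world z) of lock below 0.016 m), for 0.1 s.
2. the shackle is pulled out by more than 20 mm while the lock still lies in the hasp (value of joint shackle above 0.02 m and height (world z) of lock below 0.016 m), for 0.2 s.
At the end, for the whole second after the job is handed in: The lock is held by the fingers, at rest (below 30 mm/s), its underside more than 115 mm above the desk, level with the dial up within 0.3 rad, clear of the hasp, its shackle still out by more than 18 mm (height (world z) of lock above 0.115 m and angle between lock's own z axis and vertical below 0.3 rad and value of joint shackle above 0.018 m and contact force between the fingers and lock above 1 N and contact force between lock and hasp below 0.1 N and linear speed of lock below 0.03 m/s and angular speed of lock below 0.3 rad/s); the arm keeps its last pose, push and grip.
It fails at once if a bystander is moved by more than 20 mm (distance of any of pen, slide_case, specimen_black, specimen_grey, eyepiece, bronze_tee from where it was at the start of the episode above 0.02 m).
It also fails if it takes over 58 s, if anything falls off the work surface, if the arm or the gripper's body presses on something with over 40 N, if the wrist force passes 120 N, or if a joint passes its speed limit or range.

### The arm

A 6-joint arm with a two-finger parallel gripper is mounted at the origin on a cart in front of the work surface, level with it; the furniture and walls round the work are solid. World frame = base frame: x ahead of the robot, y to its left, z up, the work surface at z = 0. Lengths are in mm, angles in rad, forces in N, time in s.
With the tool pointing down it reaches from about 250 to 775 mm from the base axis. Payload 4 kg.
Tool frame: the origin (TCP) lies midway between the tips of the shut fingers; the grasp point (between the pads) lies 19 mm behind it; z points along the fingers, y is the line along which they close (so a half turn about z gives the same grasp; the last joint's range is limited). The gripper opens to 94 mm and grips with 3 to 60 N. Pads are 16 mm wide; open, the fingers measure 119 mm over their backs; the gripper's body (75 mm by 177 mm) begins 78 mm behind the grasp point.
Start: joints at [1.125, 0.087, 1.371, -0, 1.684, -0.103], TCP at [184.879, 518.015, 205.506] pointing down, gripper open.
Joint ranges: [-3.1, 3.1], [-0.76, 2.03], [0.27, 2.55], [-1.08, 4.22], [0.17, 2.65], [-2.57, 2.57]. Speed limits (rad/s): [2.79, 2.79, 3.14, 3.14, 3.14, 3.14].

### API

Orientations are given as a unit quaternion [w, x, y, z].
In Python, from rig import robot, viewer, order, models gives the robot as it stands.
- The arm moves only by the tool step_arm, never from a script. Its argument "steps" is a list of rows, each a list of 6 numbers: the shift along the tool's x, y, z in cm, then the turn, a rotation vector about the tool's x, y, z in rad. A call has exactly 5 rows; each row shifts and turns the commanded pose from where the row before left it, along the tool's axes as they then stand; what a row does not reach is not made up. A row lasts 1/12 s, in which the tool goes at most 41.7 mm and 7.16 degrees, less where a joint would pass 70% of its speed; a pose out of reach is approached as far as the arm can. A call is refused whole if a number of a shift passes 4.17 or a number of a turn 0.125, either way. A call with a gripper value outside its range is refused whole. "fingers" is the closure, from 0 (fully open) to 1 (shut), set as the call begins (left out, the last holds). The fingers move at their own pace and stop on an object; "squeeze" is the grip in N (left out, the last holds). Time passes only in rows, so rows that do not move let the fingers close, or fill a call up. It gives the time, the measured TCP pose, the force, the opening and the grip force at its end, in the units of the state.
- robot.state(): the state, without advancing time (a new reading comes with each control period).
- viewer.grab_frame(name): name is "side" or "top"; returns the picture (384x512x3 uint8, red, green, blue); there is no depth.
- viewer.calibration(name): a dict with "mtx" (3x3 intrinsics, pixels), "R" (3x3) and "t" (3): a world point X has camera coordinates R X + t. Camera axes: x right, y down, z forward; pixel columns grow to the right and rows downward; lengths in mm; the calibration is good to about 2 mm. A picture is of the moment at which its call begins. calibration takes no time and is no camera call.
- order.close_job(): hands the job in; it is judged then, once.
Trained networks look in the newest picture that a camera, given by its name, has taken for a name from the list of things; names that differ only in an ending like _2 or _b are one class to them, and where a whole thing is asked for, a point or a joint stands for the part that bears it (a point fixed in the world has none). Each returns a list of dicts, best first, with "confidence" (0 to 1); they miss things now and then, are a little off and sometimes report something else, mostly with a low value. They report only what shows in the picture. A call takes as long as a camera call. They do not tell look-alikes from the thing itself.
- models.boxes_of(camera, query): "rect" ([left, top, right, bottom] in pixels, round what is visible of it).
- models.masks_of(camera, query): "mask" (384x512 bool, what is visible of it) and "rect" ([left, top, right, bottom] in pixels, round what is visible of it).
The state is a dict: "time_s": time; "qpos": joint angles; "qvel": joint speeds; "joint_torque": joint torques, N m; "position": TCP position; "ee_rot": TCP orientation; "wrist_force": force on the tool from outside, world axes, zero at the start; "ft_torque": the same for the moment, N m; "finger_gap": finger opening in mm; "gripper_force": force on a finger pad.
Only numpy, scipy, OpenCV 4.12 (cv2) and the standard library are available. Lean on these libraries where they do the work, as an engineer would, in place of code of your own. Each camera call takes 0.05 s, during which the arm holds its last target. There are 200 camera calls.

## Working session

There is one attempt and no reset: what is moved stays moved. The work goes in short steps, Python scripts to look and compute and a tool call to move; the robot and the scene stay as the last step left them, time stands still between calls to the robot, and variables do not carry over. Pictures are saved under pics/ and viewed, at most 10 in all, crops included, and the job is handed in when it is done.

Besides the shell and the picture viewer there is one more tool, called as a command line: name --pt "numbers of a row" for each row, then --argument value for the rest. step_arm: Moves the arm, as the interface text tells. Its arguments: {"type":"object","properties":{"steps":{"type":"array","items":{"type":"array","items":{"type":"number"}}},"fingers":{"type":"number"},"squeeze":{"type":"number"}},"required":["steps"]}

```bash
mkdir -p pics; python3 - <<'E'
from rig import robot, viewer, order, models
import cv2, numpy as np
for n in ("top","side"):
    f=viewer.grab_frame(n); cv2.imwrite(f"pics/{n}0.png",cv2.cvtColor(f,cv2.COLOR_RGB2BGR))
    c=viewer.calibration(n); print(n,np.round(c["mtx"],1).tolist(),np.round(c["R"],3).tolist(),np.round(c["t"],1).tolist())
    for q in ("lock","hasp","dial"):
        for d in models.boxes_of(n,q)[:4]: print(n,q,round(d["confidence"],2),np.round(d["rect"]).tolist())
s=robot.state(); print(s["time_s"],s["position"],s["ee_rot"],s["finger_gap"])
a=cv2.imread("pics/top0.png");b=cv2.imread("pics/side0.png")
E
```

```text
top [[409.7, 0.0, 251.4], [0.0, 409.7, 189.6], [0.0, 0.0, 1.0]] [[-0.022, -1.0, 0.014], [-0.994, 0.02, -0.11], [0.109, -0.016, -0.994]] [-149.9, 552.5, 1095.1]
top lock 0.84 [227.0, 170.0, 262.0, 211.0]
top lock 0.67 [287.0, 186.0, 303.0, 201.0]
top hasp 0.65 [218.0, 163.0, 265.0, 209.0]
top dial 0.66 [287.0, 185.0, 301.0, 198.0]
side [[366.2, 0.0, 252.5], [0.0, 366.2, 190.3], [0.0, 0.0, 1.0]] [[0.943, -0.331, -0.002], [-0.188, -0.53, -0.827], [0.273, 0.781, -0.562]] [-551.5, 66.4, 882.6]
side lock 0.95 [234.0, 183.0, 277.0, 211.0]
side lock 0.79 [262.0, 228.0, 298.0, 247.0]
side hasp 0.91 [243.0, 197.0, 287.0, 218.0]
side dial 0.53 [252.0, 181.0, 270.0, 197.0]
side dial 0.48 [271.0, 228.0, 282.0, 238.0]
side dial 0.33 [234.0, 202.0, 254.0, 213.0]
0.4 [184.85139611 517.95285241 205.32808976] [-3.32961229e-05  1.70578506e-01  9.85344083e-01 -1.04790723e-04] 94.02943959376547
```

View pics/top0.png

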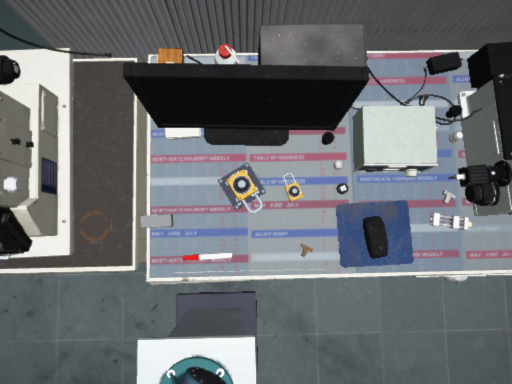

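View pics/side0.png

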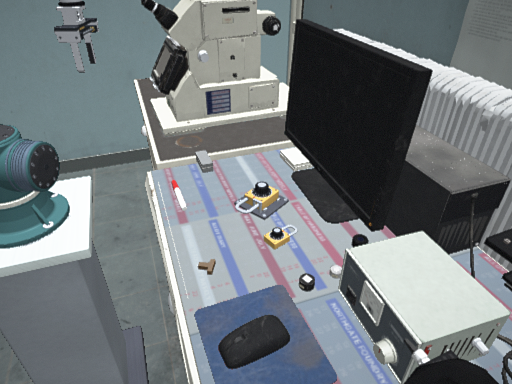

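Two candidates could be the lock: the one on the dark hasp plate (top 241,185; side 262,193) and a smaller loose one (top 293,188; side 278,236). I choose the larger, on the hasp. Next is a close crop to check it and get the axis.

```bash
cat > h.py <<'E'
import numpy as np, cv2
from rig import robot, viewer, order, models
def ray(n,u,v,z):
    c=viewer.calibration(n);K,R,t=map(np.array,(c["mtx"],c["R"],c["t"]))
    d=R.T@np.linalg.solve(K,[u,v,1.]);o=-R.T@t
    return o+d*(z-o[2])/d[2]
def proj(n,P):
    c=viewer.calibration(n);K,R,t=map(np.array,(c["mtx"],c["R"],c["t"]))
    p=(R@np.atleast_2d(P).T).T+t; p=p@K.T; return p[:,:2]/p[:,2:]
def crop(img,l,t,w,h,s): return cv2.resize(img[t:t+h,l:l+w],None,fx=s,fy=s,interpolation=cv2.INTER_CUBIC)
E
python3 - <<'E'
from h import *
a=cv2.imread("pics/top0.png");b=cv2.imread("pics/side0.png")
cv2.imwrite("pics/crop0.png",np.hstack([crop(a,205,150,70,75,5.7),crop(b,225,170,70,75,5.7)]))
for n,q in (("top","lock"),("top","hasp"),("top","shackle"),("side","dial"),("top","dial")):
    r=models.masks_of(n,q)
    for d in r[:2]:
        m=d["mask"].astype(np.uint8); ys,xs=np.nonzero(m); print(n,q,round(d["confidence"],2),xs.mean().round(1),ys.mean().round(1),d["rect"],cv2.minAreaRect(np.c_[xs,ys].astype(np.float32)))
print(ray("top",242,184.5,50),ray("side",262,185,57))
E
```

```text
top lock 0.66 243.3 188.4 [226.1, 171.4, 264.8, 214.8] ((246.26922607421875, 192.15383911132812), (44.93071746826172, 21.91065788269043), 56.30992889404297)
top lock 0.29 338.3 163.9 [333.4, 160.3, 341.6, 169.6] ((338.5000305175781, 164.00001525878906), (9.192388534545898, 9.192388534545898), 45.0)
top hasp 0.7 241.2 186.4 [217.8, 163.5, 264.1, 209.0] ((241.5673828125, 185.96018981933594), (35.337120056152344, 35.141448974609375), 59.4207763671875)
top hasp 0.4 241.4 184.6 [232.2, 176.9, 251.0, 192.5] ((241.5, 184.5), (17.0, 17.0), 90.0)
top shackle 0.63 254.4 205.8 [241.9, 194.2, 262.2, 211.9] ((253.6000518798828, 204.70001220703125), (16.099689483642578, 16.54690170288086), 63.43495178222656)
top shackle 0.62 284.0 176.0 [286.3, 176.4, 286.4, 177.8] ((284.0, 176.0), (0.0, 0.0), 0.0)
side dial 0.58 261.6 189.0 [252.3, 180.6, 271.1, 195.7] ((261.5, 188.5), (13.0, 17.0), 90.0)
side dial 0.44 276.6 233.7 [273.8, 229.9, 281.3, 237.3] ((276.5, 233.5), (11.0, 11.0), 90.0)
top dial 0.58 293.8 191.0 [288.7, 185.2, 300.3, 196.9] ((294.0, 191.0), (10.0, 10.0), 90.0)
top dial 0.48 241.7 184.6 [233.5, 177.1, 250.0, 192.9] ((242.0, 184.5), (17.0, 16.0), 90.0)
[ 561.54461528 -136.05659017   50.        ] [ 560.79696899 -137.75809107   57.        ]
```

View pics/crop0.png

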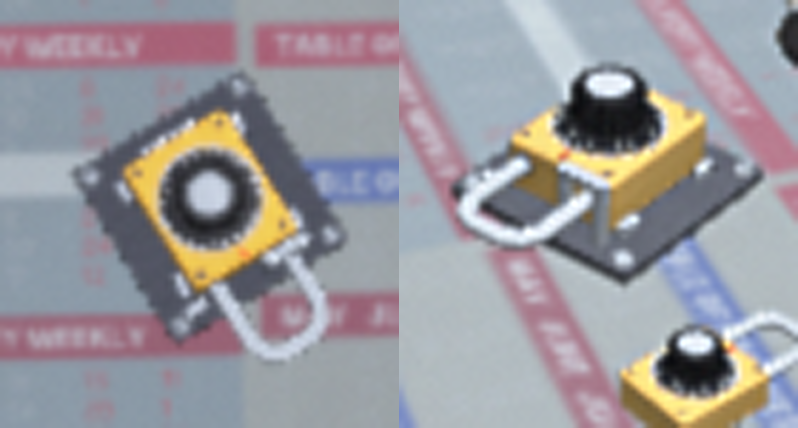

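The crop confirms the larger lock on its hasp plate: in the top view the knob cap is at about (241.5,184), the shackle points down-right with the bow at about (254,211), and the staple is on its right leg. In the side view the cap is at about (261.3,184.2). The smaller lock lies loose without a hasp. Now pose and the move plan.

```bash
python3 - <<'E'
from h import *
print("cap",ray("top",241.4,183.8,57),ray("side",261.3,184.2,57))
C=np.array([(240,72),(345,237),(180,342),(75,175)])/5.7+[205,150]-.4
P=np.array([ray("top",u,v,8) for u,v in C]); print(P.round(1),P.mean(0).round(1))
for i in range(4): d=P[(i+1)%4]-P[i]; print(np.linalg.norm(d).round(1),np.degrees(np.arctan2(d[1],d[0])).round(1))
C2=np.array([(765,172),(627,282),(455,188)],float); C2[:,0]-=399; C2=C2/5.7+[225,170]-.4
Q=np.array([ray("side",u,v,8) for u,v in C2]); print(Q.round(1))
for i in range(2): d=Q[i+1]-Q[i]; print(np.linalg.norm(d).round(1),np.degrees(np.arctan2(d[1],d[0])).round(1))
print("mid diag",(Q[0]+Q[2])/2)
# bow tip top
print("bow",ray("top",205+283/5.7-.4,150+351/5.7-.4,25))
print("monitor", [ray("top",250,130,z).round() for z in (60,150,400)], [ray("top",125,65,z).round() for z in (400,500)], ray("side",376,226,100).round(),ray("side",290,135,100).round())
E
```

```text
cap [ 562.61157787 -134.52502218   57.        ] [ 560.43302311 -133.83862304   57.        ]
[[ 629.9 -150.3    8. ]
 [ 546.5 -200.3    8. ]
 [ 496.5 -118.2    8. ]
 [ 580.   -67.9    8. ]] [ 563.2 -134.2    8. ]
97.2 -149.0
96.2 121.4
97.5 31.1
96.3 -58.8
[[ 627.7 -154.8    8. ]
 [ 541.9 -207.3    8. ]
 [ 494.1 -120.3    8. ]]
100.5 -148.5
99.3 118.8
mid diag [ 560.88146959 -137.54479703    8.        ]
bow [ 490.0585322 -168.134963    25.       ]
monitor [array([ 709., -161.,   60.]), array([ 686., -159.,  150.]), array([ 621., -155.,  400.])] [array([752.,  79., 400.]), array([708.,  50., 500.])] [ 692. -405.  100.] [701.  14. 100.]
```

step_arm --pt "0 0 0 0 0 0.125" --pt "0 0 0 0 0 0.125" --pt "0 0 0 0 0 0.125" --pt "0 0 0 0 0 0.125" --pt "0 0 0 0 0 0.125" --fingers 0.45 --squeeze 15

```text
time_s: 1.07
position: [184.9, 518.0, 205.5]
ee_rot: [-0.0, 0.468, 0.884, 0.0]
wrist_force: [0.4, 0.6, -0.3]
finger_gap: 64.2
gripper_force: 0.0
```

step_arm --pt "-3.76 -0.3 0.47 0 0 0" --pt "-3.76 -0.3 0.47 0 0 0" --pt "-3.76 -0.3 0.47 0 0 0" --pt "-3.76 -0.3 0.47 0 0 0" --pt "-3.76 -0.3 0.47 0 0 0"

```text
time_s: 1.48
position: [279.6, 353.2, 181.9]
ee_rot: [0.0, 0.465, 0.885, 0.0]
wrist_force: [1.0, 0.6, -0.0]
finger_gap: 51.7
gripper_force: 0.0
```

step_arm --pt "-3.76 -0.3 0.47 0 0 0" --pt "-3.76 -0.3 0.47 0 0 0" --pt "-3.76 -0.3 0.47 0 0 0" --pt "-3.76 -0.3 0.47 0 0 0" --pt "-3.76 -0.3 0.47 0 0 0"

```text
time_s: 1.9
position: [374.0, 189.7, 158.7]
ee_rot: [0.0, 0.465, 0.885, 0.001]
wrist_force: [1.4, 0.8, -0.2]
finger_gap: 51.0
gripper_force: 0.0
```

step_arm --pt "-3.76 -0.3 0.47 0 0 0" --pt "-3.76 -0.3 0.47 0 0 0" --pt "-3.76 -0.3 0.47 0 0 0" --pt "-3.76 -0.3 0.47 0 0 0" --pt "-3.76 -0.3 0.47 0 0 0"

```text
time_s: 2.32
position: [468.4, 26.1, 135.1]
ee_rot: [0.0, 0.465, 0.885, 0.0]
wrist_force: [0.2, 0.6, 0.3]
finger_gap: 51.8
gripper_force: 0.0
```

step_arm --pt "-3.76 -0.3 0.47 0 0 0" --pt "-3.76 -0.3 0.47 0 0 0" --pt "-3.76 -0.3 0.47 0 0 0" --pt "-3.76 -0.3 0.47 0 0 0" --pt "-3.76 -0.3 0.47 0 0 0"

```text
time_s: 2.73
position: [562.6, -137.3, 111.3]
ee_rot: [0.0, 0.465, 0.885, 0.0]
wrist_force: [0.4, 0.6, 1.2]
finger_gap: 51.8
gripper_force: 0.0
```

step_arm --pt "0.29 0.07 0.9 0 0 0" --pt "0 0 1.6 0 0 0" --pt "0 0 1.6 0 0 0" --pt "0 0 1.6 0 0 0" --pt "0 0 1.1 0 0 0"

```text
time_s: 3.15
position: [559.9, -132.1, 41.6]
ee_rot: [-0.001, 0.465, 0.885, -0.0]
wrist_force: [0.1, 0.2, -0.3]
finger_gap: 52.0
gripper_force: 0.0
```

```bash
python3 - <<'E'
from h import *
s=robot.state(); print(s["time_s"],s["position"].round(1) if hasattr(s["position"],"round") else s["position"],s["wrist_force"],s["qpos"])
a=viewer.grab_frame("side")[:,:,::-1]; b=viewer.grab_frame("top")[:,:,::-1]
cv2.imwrite("pics/c1.png",np.hstack([crop(a,205,130,100,110,4),crop(b,190,140,100,110,4)]))
E
```

```text
3.15 [ 559.9 -132.1   41.6] [ 0.12363105  0.1556742  -0.29077999] [-3.30318664e-01  2.31881422e-01  1.53751185e+00  2.04506815e-04
  1.37447618e+00 -9.33284132e-01]
```

View pics/c1.png

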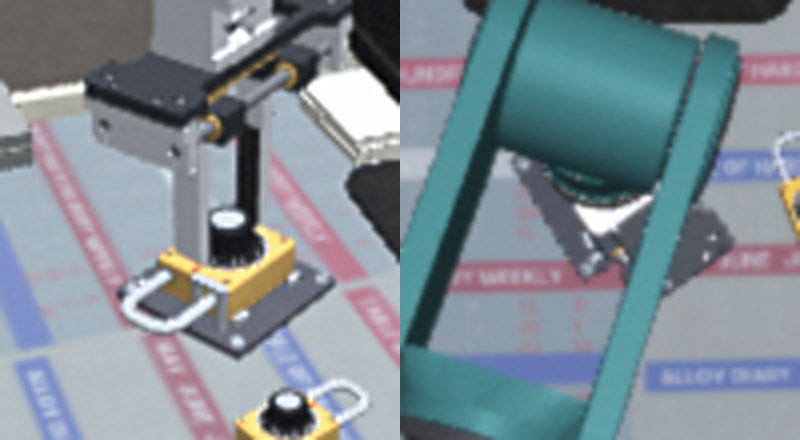

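The fingers straddle the black knob (side-view crop knob at about 228,235), clear of the skirt and staple; the top view is hidden by the arm. I correct 2 mm and close.

step_arm --pt "-0.25 0 -0.1 0 0 0" --pt "0 0 0 0 0 0" --pt "0 0 0 0 0 0" --pt "0 0 0 0 0 0" --pt "0 0 0 0 0 0" --fingers 1 --squeeze 10

```text
time_s: 3.67
position: [563.9, -134.6, 46.1]
ee_rot: [0.002, 0.465, 0.885, 0.001]
wrist_force: [2.2, 0.1, 3.3]
finger_gap: 31.3
gripper_force: 10.0
```

step_arm --pt "0 0 0 0 0 0.05" --pt "0 0 0 0 0 0.05" --pt "0 0 0 0 0 0.05" --pt "0 0 0 0 0 0.05" --pt "0 0 0 0 0 0.05"

```text
time_s: 4.08
position: [563.3, -135.0, 46.1]
ee_rot: [0.002, 0.573, 0.82, 0.0]
wrist_force: [0.7, -0.2, 4.4]
finger_gap: 31.6
gripper_force: 10.0
```

step_arm --pt "0 0 0 0 0 0.05" --pt "0 0 0 0 0 0.05" --pt "0 0 0 0 0 0.05" --pt "0 0 0 0 0 0.04" --pt "0 0 0 0 0 0.04"

```text
time_s: 4.5
position: [562.8, -135.2, 46.1]
ee_rot: [0.001, 0.663, 0.749, 0.0]
wrist_force: [-0.4, -0.4, 3.9]
finger_gap: 31.3
gripper_force: 10.0
```

```bash
cat >> h.py <<'E'
def st():
    s=robot.state(); q=np.array(s["ee_rot"]); print(round(s["time_s"],2),np.round(s["position"],1),"phi",round(2*np.arctan2(q[2],q[1])-np.pi/2,3),"F",np.round(s["wrist_force"],1),"T",np.round(s["ft_torque"],3),"gap",round(s["finger_gap"],1),"q6",round(s["qpos"][5],2),"tau6",round(s["joint_torque"][5],3))
E
python3 - <<'E'
from h import *
st()
for d in models.masks_of("side","shackle")[:1]: pass
a=viewer.grab_frame("side")
for d in models.masks_of("side","shackle")[:3]: print(round(d["confidence"],2),np.round(d["rect"],1))
cv2.imwrite("pics/s_ref.png",a[:,:,::-1])
E
```

```text
4.5 [ 562.8 -135.2   46.1] phi 0.121 F [-0.4 -0.4  3.9] T [-0.075  0.211  0.032] gap 31.3 q6 -0.45 tau6 -0.357
0.6 [234.1 198.2 258.3 212.7]
0.55 [295.  230.2 298.7 233.4]
```

step_arm --pt "0 0 0 0 0 0.04" --pt "0 0 0 0 0 0.04" --pt "0 0 0 0 0 0.04" --pt "0 0 0 0 0 0" --pt "0 0 0 0 0 0"

```text
time_s: 5.07
position: [562.5, -135.2, 46.1]
ee_rot: [0.001, 0.706, 0.708, -0.0]
wrist_force: [-1.5, 0.7, 5.7]
finger_gap: 31.4
gripper_force: 10.0
```

```bash
cat >> h.py <<'E'
def look():
    st(); a=viewer.grab_frame("side")[:,:,::-1]; r=cv2.imread("pics/s_ref.png")
    L,T,R,B=228,192,256,220
    d=np.abs(a[T:B,L:R].astype(int)-r[T:B,L:R]).sum(2); print("diff",(d>90).sum(),d.mean().round(1))
    for x in models.masks_of("side","shackle")[:1]: print(round(x["confidence"],2),np.round(x["rect"],1))
E
python3 -c "from h import *; look()"
```

```text
5.07 [ 562.5 -135.2   46.1] phi 0.004 F [-1.5  0.7  5.7] T [-0.047  0.368 -0.065] gap 31.4 q6 -0.34 tau6 -0.012
diff 66 22.2
0.65 [234.6 197.5 259.5 212.3]
```

step_arm --pt "0 0 0 0 0 0.04" --pt "0 0 0 0 0 0.04" --pt "0 0 0 0 0 0.04" --pt "0 0 0 0 0 0" --pt "0 0 0 0 0 0"

```text
time_s: 5.58
position: [562.2, -135.2, 46.1]
ee_rot: [0.001, 0.747, 0.665, -0.0]
wrist_force: [-2.4, -0.5, 7.1]
finger_gap: 31.4
gripper_force: 10.0
```

```bash
python3 -c "from h import *; look()"
```

```text
5.58 [ 562.2 -135.2   46.1] phi -0.116 F [-2.4 -0.5  7.1] T [-0.102  0.53  -0.056] gap 31.4 q6 -0.22 tau6 -0.003
diff 71 24.9
0.6 [237.8 210.5 240.  211.4]
```

```bash
python3 - <<'E'
from h import *
a=viewer.grab_frame("side")[:,:,::-1]; cv2.imwrite("pics/s1.png",a); r=cv2.imread("pics/s_ref.png")
cv2.imwrite("pics/cmp1.png",np.hstack([crop(r,225,170,50,50,8),crop(a,225,170,50,50,8)]))
E
```

```text
(no output)
```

View pics/cmp1.png

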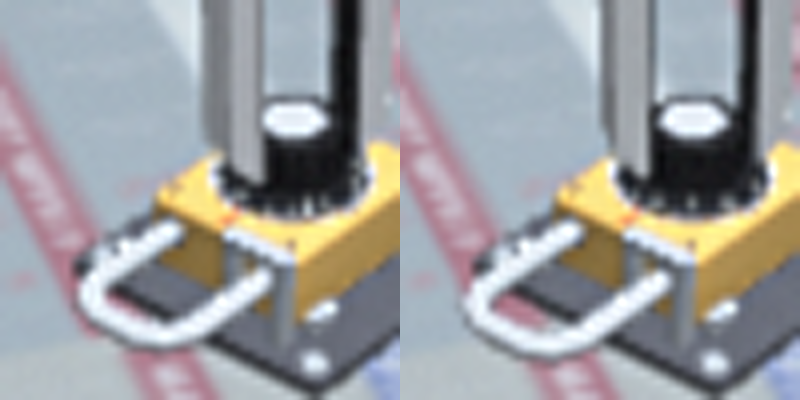

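The right crop shows the shackle sprung out: the bow went from (160,345) to (145,355) in 8x pixels, about 2 px. I check that against the projection before releasing.

```bash
python3 - <<'E'
from h import *
c=np.array([561.5,-135]);psi=0.535;u=np.array([np.cos(psi),np.sin(psi)])
for s in (0,4,7,26):
    P=np.r_[c-u*(84+s),25]; p=proj("side",P)[0]; print(s,p.round(2),((p-[225,170])*8).round(0))
# sub-pixel shift of bow strip
r=cv2.imread("pics/s_ref.png",0)[195:219,228:246];a=cv2.imread("pics/s1.png",0)
best=max(((cv2.matchTemplate(cv2.resize(a[190:224,222:252],None,fx=8,fy=8,interpolation=3),cv2.resize(cv2.imread("pics/s_ref.png",0)[204:215,233:247],None,fx=8,fy=8,interpolation=3),cv2.TM_CCOEFF_NORMED)),),key=lambda x:0)[0]
m=cv2.minMaxLoc(best); print(m[1],(m[3][0]/8+222-233,m[3][1]/8+190-204))
E
```

```text
0 [239.39 210.72] [115. 326.]
4 [238.25 211.52] [106. 332.]
7 [237.4  212.12] [ 99. 337.]
26 [231.91 215.97] [ 55. 368.]
0.06123930588364601 (-11.0, -11.0)
```

The 1.9/1.25 px shift means about 6.5 mm, so the click is found. Release, rise, turn to the shackle's axis.

step_arm --pt "0 0 0 0 0 0" --pt "0 0 0 0 0 0" --pt "0 0 0 0 0 0" --pt "0 0 -1.5 0 0 0" --pt "0 0 -2.5 0 0 0" --fingers 0.45

```text
time_s: 6.15
position: [559.4, -133.7, 80.5]
ee_rot: [-0.004, 0.747, 0.665, -0.002]
wrist_force: [-0.2, -0.2, 0.6]
finger_gap: 51.6
gripper_force: 0.0
```

step_arm --pt "0 0 -1 0 0 -0.12" --pt "0 0 0 0 0 -0.12" --pt "0 0 0 0 0 -0.12" --pt "0 0 0 0 0 -0.12" --pt "0 0 0 0 0 -0.12" --fingers 0.72

```text
time_s: 6.57
position: [562.0, -134.5, 93.9]
ee_rot: [-0.0, 0.515, 0.857, -0.0]
wrist_force: [-0.2, -0.2, -0.1]
finger_gap: 26.6
gripper_force: 0.0
```

step_arm --pt "0 -2 0 0 0 -0.05" --pt "0 -2 0 0 0 0" --pt "0 -2 0 0 0 0" --pt "0 -1.5 0 0 0 0" --pt "0 0 0 0 0 0"

```text
time_s: 6.98
position: [495.1, -172.9, 94.0]
ee_rot: [-0.001, 0.497, 0.868, -0.0]
wrist_force: [0.3, -0.1, -0.6]
finger_gap: 26.3
gripper_force: 0.0
```

```bash
cat >> h.py <<'E'
def to(x,y):
    s=robot.state();q=np.array(s["ee_rot"]);f=2*np.arctan2(q[2],q[1])-np.pi/2
    d=np.array([x,y])-np.array(s["position"][:2]); print("tool x,y cm",((d@[-np.sin(f),np.cos(f)])/10).round(2),((d@[np.cos(f),np.sin(f)])/10).round(2))
E
python3 - <<'E'
from h import *
st(); to(487,-179.6)
b=viewer.grab_frame("side")[:,:,::-1]
t=viewer.grab_frame("top")[:,:,::-1]
cv2.imwrite("pics/c2.png",np.hstack([crop(b,215,150,66,75,6),crop(t,220,160,66,75,6)]))
E
```

```text
6.98 [ 495.1 -172.9   94. ] phi 0.531 F [ 0.3 -0.1 -0.6] T [-0.003  0.013  0.006] gap 26.3 q6 -0.97 tau6 -0.167
tool x,y cm -0.17 -1.04
```

View pics/c2.png

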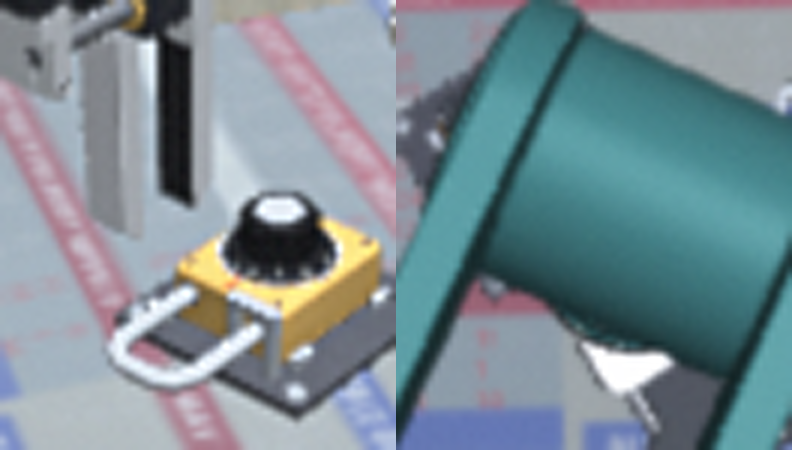

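The side crop shows the shackle free with its cross bar at about (238,211) px, as predicted (238.5,211.3). Now align over it and go down.

step_arm --pt "-0.17 -1.0 0 0 0 0" --pt "0 0 1.5 0 0 0" --pt "0 0 1.5 0 0 0" --pt "0 0 1.0 0 0 0" --pt "0 0 0 0 0 0"

```text
time_s: 7.5
position: [487.8, -177.5, 51.6]
ee_rot: [-0.003, 0.496, 0.869, -0.0]
wrist_force: [-0.7, -0.3, -0.2]
finger_gap: 26.2
gripper_force: 0.0
```

step_arm --pt "0 0 1.0 0 0 0" --pt "0 0 1.0 0 0 0" --pt "0 0 1.0 0 0 0" --pt "0 0 0.8 0 0 0" --pt "0 0 0 0 0 0"

```text
time_s: 7.92
position: [488.0, -177.7, 14.0]
ee_rot: [-0.002, 0.496, 0.868, -0.0]
wrist_force: [-1.1, 1.0, 0.4]
finger_gap: 26.2
gripper_force: 0.0
```

```bash
python3 - <<'E'
from h import *
st(); to(487,-179.6)
b=viewer.grab_frame("side")[:,:,::-1]; cv2.imwrite("pics/c3.png",crop(b,205,150,80,75,7))
E
```

```text
7.92 [ 488.  -177.7   14. ] phi 0.533 F [-1.1  1.   0.4] T [-0.018  0.004  0.022] gap 26.2 q6 -0.99 tau6 0.001
tool x,y cm -0.12 -0.18
```

View pics/c3.png

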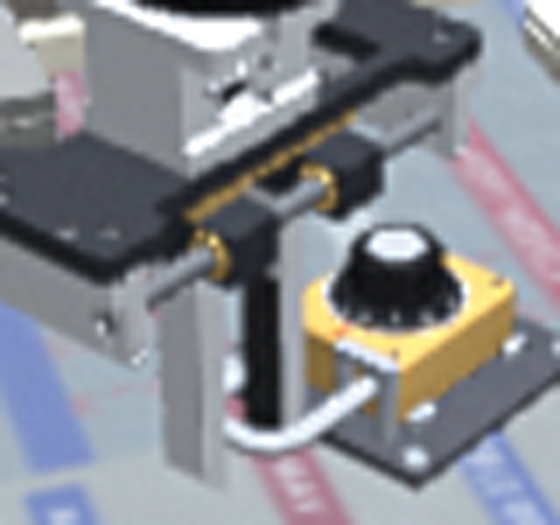

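The fingers straddle the cross bar (inner finger inside the U at crop (262,400), outer one at (195,450)). Close and pull.

step_arm --pt "0 0 0 0 0 0" --pt "0 0 0 0 0 0" --pt "0 0 0 0 0 0" --pt "0 0 0 0 0 0" --pt "0 0 0 0 0 0" --fingers 1 --squeeze 15

```text
time_s: 8.38
position: [489.3, -178.5, 17.0]
ee_rot: [-0.0, 0.496, 0.868, -0.0]
wrist_force: [-3.0, 0.3, 2.4]
finger_gap: 8.1
gripper_force: 14.5
```

step_arm --pt "0 -0.3 0 0 0 0" --pt "0 -0.3 0 0 0 0" --pt "0 -0.3 0 0 0 0" --pt "0 -0.3 0 0 0 0" --pt "0 0 0 0 0 0"

```text
time_s: 8.8
position: [478.7, -184.5, 16.4]
ee_rot: [-0.0, 0.496, 0.868, 0.0]
wrist_force: [-0.9, 1.7, 1.1]
finger_gap: 8.4
gripper_force: 14.4
```

step_arm --pt "0 -0.2 0 0 0 0" --pt "0 -0.2 0 0 0 0" --pt "0 -0.2 0 0 0 0" --pt "0 0 0 0 0 0" --pt "0 0 0 0 0 0"

```text
time_s: 9.22
position: [474.0, -187.7, 16.5]
ee_rot: [0.0, 0.496, 0.868, -0.0]
wrist_force: [0.5, 0.9, 0.8]
finger_gap: 8.0
gripper_force: 14.3
```

step_arm --pt "0 -0.1 0 0 0 0" --pt "0 -0.1 0 0 0 0" --pt "0 0 0 0 0 0" --pt "0 0 0 0 0 0" --pt "0 0 0 0 0 0"

```text
time_s: 9.63
position: [472.4, -188.6, 16.6]
ee_rot: [0.0, 0.496, 0.868, 0.0]
wrist_force: [2.6, 1.6, 0.6]
finger_gap: 7.9
gripper_force: 14.2
```

step_arm --pt "0 -0.1 0 0 0 0" --pt "0 -0.1 0 0 0 0" --pt "0 0 0 0 0 0" --pt "0 0 0 0 0 0" --pt "0 0 0 0 0 0"

```text
time_s: 10.05
position: [472.4, -189.0, 17.0]
ee_rot: [0.002, 0.496, 0.868, 0.002]
wrist_force: [5.5, 3.0, -0.4]
finger_gap: 7.9
gripper_force: 14.1
```

step_arm --pt "0 0.15 0 0 0 0" --pt "0 0 0 0 0 0" --pt "0 0 0 0 0 0" --pt "0 0 0 0 0 0" --pt "0 0 0 0 0 0" --fingers 0.75

```text
time_s: 10.47
position: [471.2, -189.1, 16.2]
ee_rot: [-0.0, 0.496, 0.868, -0.0]
wrist_force: [0.3, 0.1, 0.1]
finger_gap: 23.6
gripper_force: 0.0
```

step_arm --pt "0 0 -1 0 0 0" --pt "0 0 -1.5 0 0 0" --pt "0 0 -2 0 0 0" --pt "0 0 -2 0 0 0" --pt "0 0 -1.5 0 0 0"

```text
time_s: 10.88
position: [472.2, -189.3, 99.0]
ee_rot: [0.001, 0.496, 0.868, -0.0]
wrist_force: [-0.7, -0.3, 0.9]
finger_gap: 23.2
gripper_force: 0.0
```

step_arm --pt "0 2 0 0 0 0" --pt "0 2 0 0 0 0" --pt "0 2 0 0 0 0" --pt "0 2 0 0 0 0" --pt "0 2.3 0 0 0 0" --fingers 0

```text
time_s: 11.3
position: [561.0, -136.5, 97.5]
ee_rot: [0.0, 0.496, 0.868, -0.0]
wrist_force: [0.8, 0.7, -0.5]
finger_gap: 53.4
gripper_force: 0.0
```

step_arm --pt "0 0 0 0 0 0.12" --pt "0 0 0 0 0 0.12" --pt "0 0 0 0 0 0.12" --pt "0 0 0 0 0 0.12" --pt "0 0 0 0 0 0.12"

```text
time_s: 11.72
position: [560.5, -136.6, 97.2]
ee_rot: [0.0, 0.732, 0.681, -0.0]
wrist_force: [-0.0, -0.4, -0.0]
finger_gap: 86.8
gripper_force: 0.0
```

step_arm --pt "0 0 0 0 0 0.12" --pt "0 0 0 0 0 0.12" --pt "0 0 0 0 0 0.12" --pt "0 0 0 0 0 0.12" --pt "0 0 0 0 0 0.12"

```text
time_s: 12.13
position: [560.5, -136.7, 97.3]
ee_rot: [0.0, 0.901, 0.434, 0.0]
wrist_force: [-0.8, 0.1, -0.7]
finger_gap: 93.8
gripper_force: 0.0
```

step_arm --pt "0 0 0 0 0 0.12" --pt "0 0 0 0 0 0.12" --pt "0 0 0 0 0 0.12" --pt "0 0 0 0 0 0.01" --pt "0 0 0 0 0 0"

```text
time_s: 12.55
position: [560.5, -136.7, 97.0]
ee_rot: [0.0, 0.964, 0.265, 0.0]
wrist_force: [0.4, -0.0, -0.5]
finger_gap: 94.1
gripper_force: 0.0
```

```bash
python3 - <<'E'
from h import *
st(); to(561.8,-135.2)
b=viewer.grab_frame("side")[:,:,::-1]; cv2.imwrite("pics/c4.png",crop(b,205,140,80,80,7))
E
```

```text
12.55 [ 560.5 -136.7   97. ] phi -1.035 F [ 0.4 -0.  -0.5] T [ 0.006  0.1   -0.031] gap 94.1 q6 0.7 tau6 0.176
tool x,y cm 0.18 -0.06
```

View pics/c4.png

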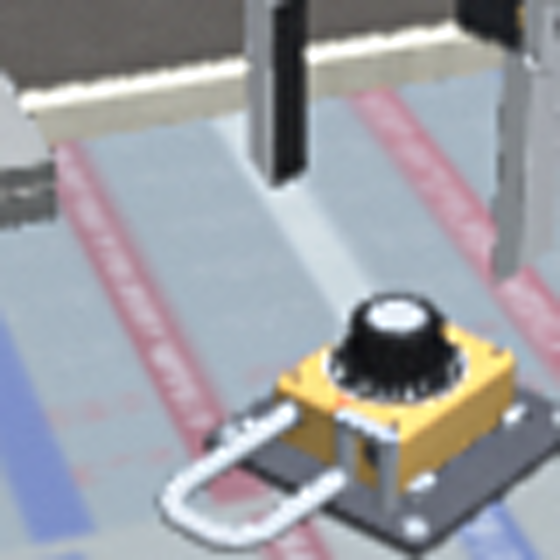

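The shackle is fully open (bow at crop (200,540)) and its short leg end is clear of the staple. Down onto the long sides.

step_arm --pt "0.18 -0.06 0 0 0 0" --pt "0 0 1.5 0 0 0" --pt "0 0 1.5 0 0 0" --pt "0 0 1.0 0 0 0" --pt "0 0 0 0 0 0"

```text
time_s: 13.02
position: [559.9, -134.3, 53.5]
ee_rot: [-0.002, 0.964, 0.264, -0.002]
wrist_force: [0.3, 0.3, -0.8]
finger_gap: 94.1
gripper_force: 0.0
```

step_arm --pt "0 0 1.0 0 0 0" --pt "0 0 1.2 0 0 0" --pt "0 0 1.2 0 0 0" --pt "0 0 0.9 0 0 0" --pt "0 0 0 0 0 0"

```text
time_s: 13.43
position: [559.7, -134.4, 10.3]
ee_rot: [-0.002, 0.965, 0.264, -0.002]
wrist_force: [0.0, -0.4, 0.2]
finger_gap: 93.9
gripper_force: 0.0
```

step_arm --pt "0 0 0 0 0 0" --pt "0 0 0 0 0 0" --pt "0 0 0 0 0 0" --pt "0 0 0 0 0 0" --pt "0 0 0 0 0 0" --fingers 1 --squeeze 30

```text
time_s: 13.85
position: [562.2, -135.2, 14.2]
ee_rot: [0.0, 0.965, 0.264, 0.001]
wrist_force: [-0.5, 1.1, 0.1]
finger_gap: 64.4
gripper_force: 0.0
```

step_arm --pt "0 0 0 0 0 0" --pt "0 0 0 0 0 0" --pt "0 0 0 0 0 0" --pt "0 0 0 0 0 0" --pt "0 0 0 0 0 0"

```text
time_s: 14.27
position: [561.6, -134.3, 14.0]
ee_rot: [-0.001, 0.965, 0.264, 0.0]
wrist_force: [-3.5, 3.7, 6.2]
finger_gap: 57.6
gripper_force: 30.0
```

Gripped at 57.6 mm (58 expected). Lift slowly at first.

step_arm --pt "0 0 -0.3 0 0 0" --pt "0 0 -0.4 0 0 0" --pt "0 0 -0.5 0 0 0" --pt "0 0 -0.5 0 0 0" --pt "0 0 -0.5 0 0 0"

```text
time_s: 14.68
position: [562.0, -135.5, 35.8]
ee_rot: [0.0, 0.965, 0.264, 0.0]
wrist_force: [1.9, 1.3, -4.7]
finger_gap: 57.9
gripper_force: 30.0
```

step_arm --pt "0 0 -0.8 0 0 0" --pt "0 0 -1 0 0 0" --pt "0 0 -1.2 0 0 0" --pt "0 0 -1.2 0 0 0" --pt "0 0 -1.2 0 0 0"

```text
time_s: 15.1
position: [561.7, -135.6, 91.4]
ee_rot: [0.001, 0.965, 0.264, 0.0]
wrist_force: [0.1, -0.0, -2.8]
finger_gap: 57.7
gripper_force: 30.0
```

step_arm --pt "0 0 -1.2 0 0 0" --pt "0 0 -1.2 0 0 0" --pt "0 0 -1.2 0 0 0" --pt "0 0 -1.2 0 0 0" --pt "0 0 -0.8 0 0 0"

```text
time_s: 15.52
position: [562.3, -135.3, 147.6]
ee_rot: [0.001, 0.965, 0.264, 0.001]
wrist_force: [0.3, -0.1, -2.4]
finger_gap: 57.6
gripper_force: 30.0
```

step_arm --pt "0 0 -0.8 0 0 0" --pt "0 0 -0.6 0 0 0" --pt "0 0 -0.3 0 0 0" --pt "0 0 0 0 0 0" --pt "0 0 0 0 0 0"

```text
time_s: 15.93
position: [561.6, -135.0, 162.1]
ee_rot: [-0.0, 0.965, 0.264, -0.0]
wrist_force: [-0.1, 0.5, -3.1]
finger_gap: 58.0
gripper_force: 30.0
```

```bash
python3 - <<'E'
from h import *
st(); b=viewer.grab_frame("side")[:,:,::-1]; cv2.imwrite("pics/c5.png",crop(b,195,110,100,110,5))
E
```

```text
15.93 [ 561.6 -135.   162.1] phi -1.037 F [-0.1  0.5 -3.1] T [ 0.016  0.114 -0.037] gap 58.0 q6 0.7 tau6 0.0
```

View pics/c5.png

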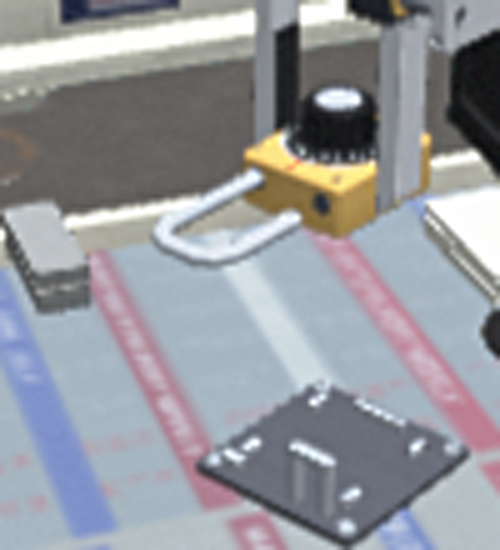

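The picture shows the lock held level between the fingers, dial up and shackle open, with the empty hasp below at crop (335,460). Its underside is at about 156 mm. Settle and hand in.

step_arm --pt "0 0 0 0 0 0" --pt "0 0 0 0 0 0" --pt "0 0 0 0 0 0" --pt "0 0 0 0 0 0" --pt "0 0 0 0 0 0"

```text
time_s: 16.4
position: [561.7, -135.1, 162.3]
ee_rot: [-0.0, 0.965, 0.264, -0.0]
wrist_force: [0.8, -0.2, -3.8]
finger_gap: 57.7
gripper_force: 30.0
```

```bash
python3 -c "
from h import *
st(); print(order.close_job())"
```

```text
16.4 [ 561.7 -135.1  162.3] phi -1.037 F [ 0.8 -0.2 -3.8] T [-0.042  0.05   0.017] gap 57.7 q6 0.7 tau6 0.0
the job is handed in; nothing more can be done
None
```

I handed the job in at 16.4 s, with no verdict returned: the dial clicked, the shackle was pulled to its end stop in the hasp, and the lock is held level, dial up and shackle open, with its underside about 15 cm above the desk.

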